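# Stopper the specimen flask and hold it raised on the cam lift

### The arm

A 6-joint arm with a two-finger parallel gripper is mounted at the origin on the work surface. World frame = base frame: x ahead of the robot, y to its left, z up, the work surface at z = 0. Lengths are in m, angles in degrees, forces in N, time in s.
With the tool pointing down it reaches from about 0.4 to 0.825 m from the base axis. Payload 7 kg.
Tool frame: the origin (TCP) lies at the very end of the fingers, on their centre line; the grasp point (between the pads) lies 19 mm behind it; z points along the fingers, y is the line along which they close (so a half turn about z gives the same grasp; the last joint's range is limited). The gripper opens to 88 mm and grips with 3 to 60 N. Pads are 19 mm wide; open, the fingers measure 130 mm over their backs; the gripper's body (78 mm by 193 mm) begins 47 mm behind the grasp point.
Start: joints at [-50.758, 20.546, 0.682, 0, -70.136, -16.507], TCP at [0.261, -0.623, 0.227] pointing down, gripper open.
Joint ranges: [-176.03, 176.03], [-82.01, 121.73], [-58.28, 71.71], [-173.87, 95.51], [-174.79, -0.11], [-173.66, 173.66]. Speed limits (degrees/s): [136.94, 136.94, 172.46, 180, 180, 180].

### API

Orientations are given as [roll, pitch, yaw] about the fixed x, y, z axes, in that order (R = Rz(yaw) Ry(pitch) Rx(roll)).
In Python, from plant import get_state, capture, close_job, regions_of gives the robot as it stands.
- The arm moves only by the tool jog_arm, never from a script. Its argument "moves" is a list of rows, each a list of 3 entries, a list of its own where there are three numbers: the shift along the tool's x, y, z in cm, then the turn about the tool's z in degrees, then the finger opening in cm, from 0 to 8.76. A call has 1 to 12 rows; each row shifts and turns the commanded pose from where the row before left it, along the tool's axes as they then stand; what a row does not reach is not made up. A row lasts 1/8 s, in which the tool goes at most 62.5 mm and 10.7 degrees, less where a joint would pass 70% of its speed; a pose out of reach is approached as far as the arm can. A call is refused whole if a number of a shift passes 6.25 or a number of a turn 10.7, either way. A call with a gripper value outside its range is refused whole. The fingers move at their own pace and stop on an object; "newtons" is the grip in N (left out, the last holds). Time passes only in rows, so rows that do not move let the fingers close. It gives the time, the measured TCP pose, the force, the opening and the grip force at its end, in the units of the state.
- get_state(): the state, without advancing time (a new reading comes with each control period).
- capture(name): name is "scene" or "top" or "wrist"; returns a dict with "pixels" (384x512x3 uint8, blue, green, red), "mtx" (3x3 intrinsics, pixels), "world_from_camera" (4x4, takes a point from camera to world coordinates); the wrist camera has in their place "hand_eye" (4x4, takes a point from camera to tool coordinates, whose origin is the TCP and whose axes are the flange's). Camera axes: x right, y down, z forward; pixel columns grow to the right and rows downward; lengths in m; the calibration is good to about 2 mm. A picture is of the moment at which its call begins: read the wrist's pose just before it. There is no depth.
- close_job(): hands the job in; it is judged then, once.
Trained networks look in a picture, given as the dict that the camera call returned (one of the last four; its "shot" number tells which), for a name from the list of things; names that differ only in an ending like _2 or _b are one class to them, and where a whole thing is asked for, a point or a joint stands for the part that bears it (a point fixed in the world has none). Each returns a list of dicts, best first, with "confidence" (0 to 1); they miss things now and then, are a little off and sometimes report something else, mostly with a low value. They report only what shows in the picture. A call takes as long as a camera call. They do not tell look-alikes from the thing itself.
- regions_of(picture, thing): "pixels" (384x512 bool, what is visible of it) and "pixel" ([column, row] in pixels, amid what is visible of it).
The state is a dict: "time_s": time; "joints": joint angles; "qd": joint speeds; "joint_torque": joint torques, N m; "tcp_pos": TCP position; "eef_rot": TCP orientation; "contact_force": force on the tool from outside, world axes, zero at the start; "moment": the same for the moment, N m; "gripper_width": finger opening in m; "gripper_force": force on a finger pad.
Only numpy, scipy, OpenCV 4.12 (cv2) and the standard library are available. Lean on these libraries where they do the work, as an engineer would, in place of code of your own. Each camera call takes 0.05 s, during which the arm holds its last target. There are 200 camera calls.

### The job

Set the larger of the two grey stoppers fully home in the neck of the flask on the lift stand, while the cam lever is still down, and let go of it. Then turn the cam lever up to its highest lift point, where the lever stands straight up, so that the insect comes before the side-looking microscope; the lever springs back if let go, so keep hold of it with the fingers and finish while still holding it there. Leave the other things on the bench alone.

Things in the scene. Friction and masses are not known exactly. Their poses are not given: they have to be found in the camera images.
- stopper_center (a point): Larger grey stopper, loose, standing, 60 mm tall, 60 g; point on its axis 30 mm above the foot, z up. From the foot: plug 24 mm long tapering from 35 down to 30 mm diameter at the foot, flange 54 mm diameter x 8 mm, round grip 28 mm diameter x 28 mm (its middle 16 mm above this point). Fully home, the flange rests on the flask's rim, this point 6 mm above flask_mouth.
- flask_mouth (a point): Centre of the rim of the conical glass flask (95 mm tall, base 80 mm wide, neck 48 mm outside, 40 mm bore, straight for 33 mm down) fixed on the lift stand's stage; z up. 206 mm above the bench with the lever down, 18 mm more at highest lift. The neck is open above; the microscope beside it stays below 182 mm.
- lift_stand: White lift stand, fixed; origin on the bench under the flask's axis. Base 150 x 150 mm; the lever is on its -x side; a side-looking microscope stands on its +y side, 80 to 215 mm from the flask's axis. Its yaw gives the direction of the lever's axis. The stage plate reaches 50 mm from the flask's axis towards -x, its top 111 mm above the bench with the lever down.
- cam_lever (a joint): Cam lever angle, rad. 0: level, pointing to the stand's -y side, where it rests at the start. Grows as it rises; pi/2: straight up, highest lift (stage up 18 mm); beyond that, to the stop at 2.4, the stage sinks again. A spring and the stage's weight always press it back to 0: 3 to 5 N at the grip.
- cam_axis (a point): Point on the lever's turning axis, 75 mm above the bench and 100 mm from the flask's axis on the stand's -x side, in the plane of lever_grip. The axis runs level along the stand's x.
- lever_grip (a point): Middle of the lever's round black grip pin, 16 mm diameter, parallel to the stand's x, reaching 27 mm from here towards -x (free end) and 38 mm towards +x (where the flat steel lever is). 85 mm from the turning axis: 75 mm above the bench at the start, 160 mm with the lever straight up, over cam_axis. Can be pinched from above; it turns in the fingers as the lever rises.
- small_stopper_center (a point): Small grey stopper, same shape, 37 mm tall, flange 33 mm diameter; too small for the flask; centre half-way up. Leave alone.
- vial: Amber vial with a white cap, 36 mm diameter, 55 mm tall, standing; origin under its foot. Leave alone.
- petri: Clear open dish 90 mm diameter, 16 mm tall, origin under its centre. Leave alone.
- forceps: Steel forceps lying flat, 165 mm long along their x, 4 mm thick, origin 60 mm from the blunt end. Leave alone.
- wash_bottle: White plastic bottle standing, 64 mm diameter, 160 mm tall, origin under its centre. Leave alone.
There are look-alikes about, which are no part of the job. Leave any blue look-alike of the part that bears stopper_center alone.

How it is judged:
By the outcome, as a careful person would: the job done as asked, in the order asked, and still so for the second after the job is handed in, while the arm keeps its last pose, push and grip.
It also fails if it takes over 54 s, if anything falls off the work surface, if the arm or the gripper's body presses on something with over 40 N, if the wrist force passes 120 N, or if a joint passes its speed limit or range.

## Working session

There is one attempt and no reset: what is moved stays moved. The work goes in short steps, Python scripts to look and compute and a tool call to move; the robot and the scene stay as the last step left them, time stands still between calls to the robot, and variables do not carry over. Pictures are saved under pics/ and viewed, at most 10 in all, crops included, and the job is handed in when it is done.

Besides the shell and the picture viewer there is one more tool, called after "Request:" as name(argument=value, ...) on one line, values as JSON. jog_arm: Moves the arm, as the interface text tells. Its arguments: {"type":"object","properties":{"moves":{"type":"array"},"newtons":{"type":"number"}},"required":["moves"]}

```bash
mkdir -p pics; ls; cat > h.py <<'E'
import numpy as np, cv2
from plant import get_state, capture, close_job, regions_of
from scipy.spatial.transform import Rotation as R
def cam(p, s=None):
    if 'world_from_camera' in p: return p['world_from_camera']
    T=np.eye(4); T[:3,3]=s['tcp_pos']; T[:3,:3]=R.from_euler('xyz',s['eef_rot'],degrees=True).as_matrix()
    return T@p['hand_eye']
def at_z(p,uv,z,s=None):
    T=cam(p,s); d=T[:3,:3]@np.linalg.inv(p['mtx'])@[uv[0],uv[1],1]
    return T[:3,3]+d*(z-T[2,3])/d[2]
def proj(p,X,s=None):
    c=np.linalg.inv(cam(p,s))@np.append(X,1); q=p['mtx']@c[:3]; return q[:2]/q[2]
E
python3 - <<'E'
from h import *
s=get_state(); print(s)
for n in ['scene','top']:
    p=capture(n); cv2.imwrite(f'pics/{n}1.png',p['pixels']); print(n,p['world_from_camera'].round(3).tolist(),p['mtx'].round(1).tolist())
    for t,z in [('stopper_center',.03),('flask_mouth',.206),('lift_stand',0.05),('lever_grip',.075),('cam_lever',.075),('small_stopper_center',.018),('vial',.03),('wash_bottle',.08),('forceps',.002),('petri',.008)]:
        for r in regions_of(p,t)[:3]: print(n,t,round(r['confidence'],2),np.round(r['pixel']),at_z(p,r['pixel'],z).round(3),r['pixels'].sum())
E
```

```text
pics
{'time_s': 0.0, 'joints': array([-5.07579255e+01,  2.05912626e+01,  6.32666339e-01, -1.95003006e-02,
       -7.01353969e+01, -1.65064771e+01]), 'qd': array([ 0.06480574,  0.05618841, -0.04824516,  0.0998092 , -0.00511202,
       -0.00823608]), 'joint_torque': array([-8.38932792e-04, -5.82712269e+01,  2.93046820e+01,  6.99698254e+00,
        6.74390380e-03, -1.74622232e-04]), 'tcp_pos': array([ 0.26064689, -0.62210867,  0.22561817]), 'eef_rot': array([ 1.79904672e+02, -9.13225408e-03, -1.57271036e+02]), 'contact_force': array([-0.9741417 , -0.1164953 ,  0.16576031]), 'moment': array([0.01489036, 0.03329683, 0.01000461]), 'gripper_force': 0.0, 'gripper_width': 0.08740880031121148}
scene [[0.339, 0.646, -0.683, 1.39], [0.941, -0.24, 0.241, -0.194], [-0.008, -0.724, -0.689, 1.045], [0.0, 0.0, 0.0, 1.0]] [[462.2, 0.0, 259.1], [0.0, 462.2, 187.5], [0.0, 0.0, 1.0]]
scene stopper_center 0.78 [222. 205.] [0.42  0.028 0.03 ] 249
scene stopper_center 0.72 [272. 231.] [0.571 0.132 0.03 ] 1792
scene stopper_center 0.66 [302. 200.] [0.484 0.266 0.03 ] 223
scene flask_mouth 0.66 [273. 230.] [0
[... 821 characters left out ...]
 126.] [0.616 0.111 0.206] 1878
top lift_stand 0.58 [251. 128.] [0.647 0.135 0.05 ] 4388
top lever_grip 0.8 [280. 163.] [0.543 0.056 0.075] 357
top cam_lever 0.63 [283. 158.] [0.556 0.046 0.075] 305
top cam_lever 0.5 [208. 254.] [0.291 0.251 0.075] 10
top small_stopper_center 0.66 [393. 144.] [ 0.61  -0.278  0.018] 93
top small_stopper_center 0.6 [250. 130.] [0.648 0.138 0.018] 4441
top vial 0.47 [392. 193.] [ 0.466 -0.268  0.03 ] 150
top wash_bottle 0.66 [114. 166.] [0.531 0.515 0.08 ] 590
top forceps 0.7 [206. 247.] [0.307 0.263 0.002] 160
top petri 0.74 [157. 221.] [0.381 0.407 0.008] 730
top petri 0.38 [278. 164.] [0.549 0.058 0.008] 348
top petri 0.23 [206. 248.] [0.304 0.263 0.008] 115
```

```bash
python3 - <<'E'
import cv2
a=cv2.imread('pics/scene1.png')[110:310,100:420]; b=cv2.imread('pics/top1.png')[80:280,100:360]
cv2.imwrite('pics/a.png',cv2.resize(a,(800,500),interpolation=2)); cv2.imwrite('pics/b.png',cv2.resize(b,(780,600),interpolation=2))
E
```

```text
(no output)
```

View pics/a.png

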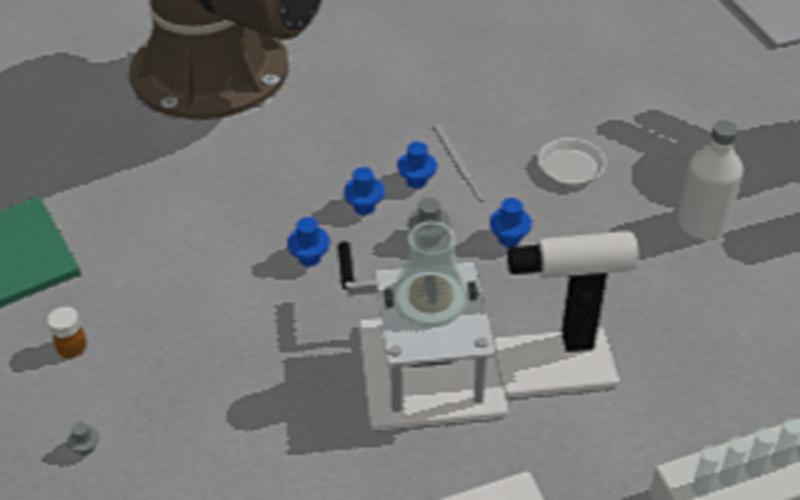

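View pics/b.png

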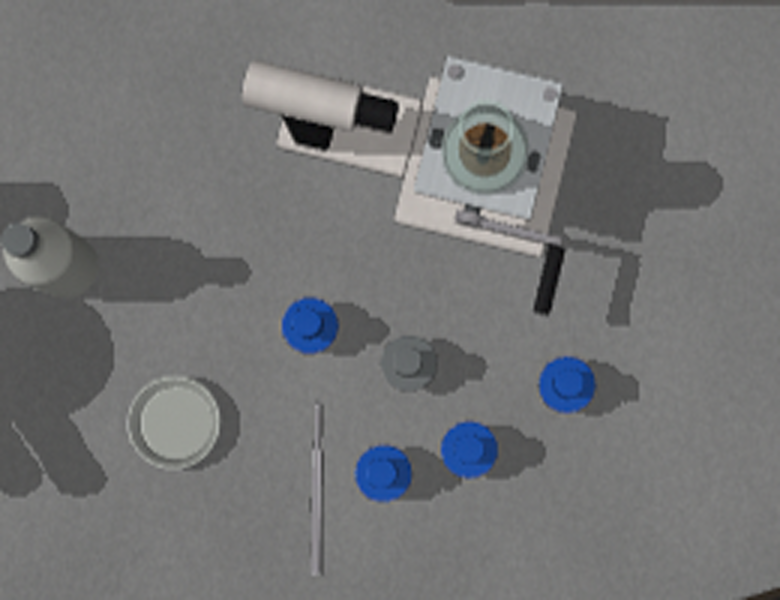

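The scene view shows four blue look-alikes, with one large grey stopper among them; it sits behind the flask in the scene view and at crop (409,362) → top px (236,201). The small grey stopper stands alone at scene px (132,285). The lever grip runs from crop (557,248) to (542,312), so the stand's yaw is about -13°.

```bash
python3 - <<'E'
from h import *
p=capture('top')
c=lambda x,y:(x/3+100-1/3,y/3+80-1/3)
print('stop',at_z(p,c(410,364),.028).round(4),at_z(p,c(408,360),.06).round(4))
print('rim',at_z(p,c(487,131),.206).round(4))
print('pin',at_z(p,c(556,248),.075).round(4),at_z(p,c(542,311),.075).round(4))
for r in [(310,325),(384,473),(469,450),(567,385)]: print('blue',at_z(p,c(*r),.028).round(3))
print('stage corners',[at_z(p,c(*r),.111).round(3).tolist() for r in [(447,56),(561,84),(530,218),(415,192)]])
print('micro',[at_z(p,c(*r),.17).round(3).tolist() for r in [(250,82),(390,113)]])
E
```

```text
stop [0.4397 0.1769 0.028 ] [0.4408 0.1776 0.06  ]
rim [0.6227 0.1073 0.206 ]
pin [0.5447 0.0406 0.075 ] [0.4857 0.0536 0.075 ]
blue [0.476 0.273 0.028]
blue [0.336 0.201 0.028]
blue [0.358 0.12  0.028]
blue [0.421 0.027 0.028]
stage corners [[0.716, 0.143, 0.111], [0.69, 0.038, 0.111], [0.566, 0.066, 0.111], [0.589, 0.171, 0.111]]
micro [[0.674, 0.314, 0.17], [0.647, 0.191, 0.17]]
```

Request:
jog_arm(moves=[[[-5.2, 2.8, 0], 0, 8.7], [[-5.2, 2.8, 0], 0, 8.7], [[-5.2, 2.8, 0], 0, 8.7], [[-5.2, 2.8, 0], 0, 8.7], [[-5.2, 2.8, 0], 0, 8.7], [[-5.2, 2.8, 0], 0, 8.7], [[-5.2, 2.8, 0], 0, 8.7], [[0, 0, 0], 9, 6.5], [[0, 0, 0], 9, 6.5], [[0, 0, 0], 9, 6.5], [[0, 0, 0], 8.7, 6.5], [[0, 0, 0], 0, 6.5]])

```text
time_s: 2.65
tcp_pos: [0.5208, -0.3011, 0.2266]
eef_rot: [180.0, 0.0, 167.1]
contact_force: [0.6, -0.7, -0.3]
gripper_width: 0.0649
gripper_force: 0.0
```

```bash
cat >> h.py <<'E'
def to(target,s=None):
    s=s or get_state(); M=R.from_euler('xyz',s['eef_rot'],degrees=True).as_matrix()
    return (M.T@(np.array(target)-s['tcp_pos'])*100).round(2)
def st():
    s=get_state(); print(round(s['time_s'],2),s['tcp_pos'].round(4),s['eef_rot'].round(1),'F',s['contact_force'].round(1),'w',round(s['gripper_width'],4),round(s['gripper_force'],1)); return s
E
python3 -c "
from h import *
s=st(); print(s['joints'].round(1)); print(to([.47,.12,.226]),to([.44,.177,.226]))"
```

```text
2.65 [ 0.5208 -0.3011  0.2266] [180.    0.  167.1] F [ 0.6 -0.7 -0.3] w 0.0649 0.0
[-11.4  13.7  -9.   -0.  -67.3 -91.5]
[14.36 39.91  0.06] [18.56 44.79  0.06]
```

Request:
jog_arm(moves=[[[2.3, 5.6, 0], 0, 6.5], [[2.3, 5.6, 0], 0, 6.5], [[2.3, 5.6, 0], 0, 6.5], [[2.3, 5.6, 0], 0, 6.5], [[2.3, 5.6, 0], 0, 6.5], [[2.3, 5.6, 0], 0, 6.5], [[2.3, 5.6, 0], 0, 6.5], [[2.4, 5.6, 0], 0, 6.5], [[0, 0, 0], 0, 6.5], [[0, 0, 0], 0, 6.5]])

```text
time_s: 3.9
tcp_pos: [0.4408, 0.1771, 0.2265]
eef_rot: [-180.0, -0.0, 167.2]
contact_force: [-0.3, 0.4, -0.8]
gripper_width: 0.0652
gripper_force: 0.0
```

```bash
python3 - <<'E'
from h import *
s=st(); p=capture('wrist'); print(p['hand_eye'].round(3).tolist(),p['mtx'].round(0).tolist())
cv2.imwrite('pics/w1.png',cv2.resize(p['pixels'],(768,576)))
for t,z in [('stopper_center',.03),('flask_mouth',.206),('lever_grip',.075)]:
    for r in regions_of(p,t)[:3]: print(t,round(r['confidence'],2),np.round(r['pixel']),at_z(p,r['pixel'],z,s).round(4),r['pixels'].sum())
for X in [[.44,.177,.06],[.44,.177,.028],[.6227,.1073,.206],[.515,.047,.075]]: print(X,proj(p,X,s).round(0))
E
```

```text
3.9 [0.4408 0.1771 0.2265] [-180.    -0.   167.2] F [-0.3  0.4 -0.8] w 0.0652 0.0
[[0.0, -0.965, -0.264, 0.072], [1.0, 0.0, 0.0, 0.002], [-0.0, -0.264, 0.965, -0.159], [0.0, 0.0, 0.0, 1.0]] [[267.0, 0.0, 254.0], [0.0, 267.0, 190.0], [0.0, 0.0, 1.0]]
stopper_center 0.97 [257.  86.] [0.3357 0.2067 0.03  ] 1589
stopper_center 0.84 [256. 170.] [0.4401 0.1824 0.03  ] 1228
stopper_center 0.67 [195. 116.] [0.3536 0.1214 0.03  ] 1450
lever_grip 0.82 [220. 279.] [0.5641 0.1057 0.075 ] 764
[0.44, 0.177, 0.06] [252. 176.]
[0.44, 0.177, 0.028] [252. 171.]
[0.6227, 0.1073, 0.206] [221. 418.]
[0.515, 0.047, 0.075] [167. 255.]
```

View pics/w1.png

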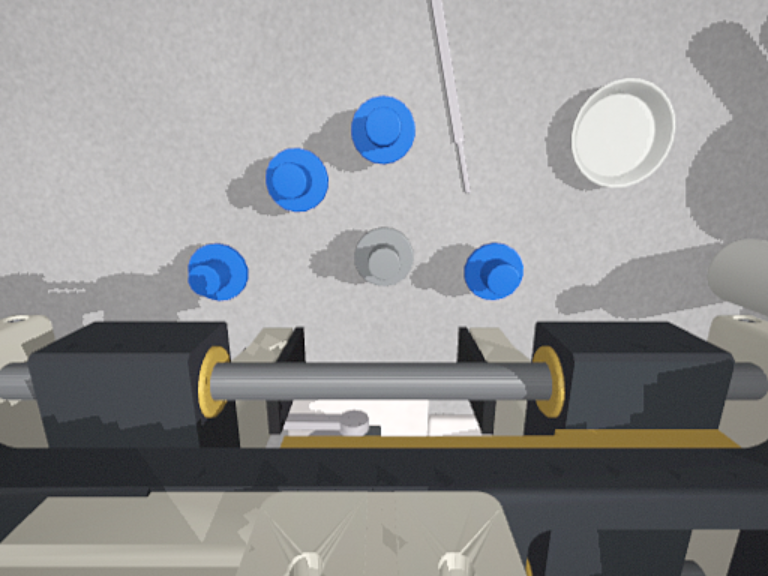

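The wrist picture shows the grey stopper's grip at (383,261), i.e. raw (255,174), with free room for both fingers.

```bash
python3 - <<'E'
from h import *
s=st(); p=capture('wrist'); 
print(at_z(p,(383.5/1.5-.2,262/1.5-.2),.06,s), at_z(p,(384/1.5-.2,256/1.5-.2),.032,s))
im=p['pixels'].astype(int); sat=im.max(2)-im.min(2)
print(to([.4405,.179,.035]))
E
```

```text
4.1 [0.4413 0.1759 0.2266] [180.   0. 167.] F [ 0.3 -1.4  0.3] w 0.0651 0.0
[0.43966187 0.18033116 0.06      ] [0.44023998 0.18085589 0.032     ]
[ 0.15  0.28 19.16]
```

Request:
jog_arm(moves=[[[0.1, 0.3, 5], 0, 6.0], [[0, 0, 5], 0, 6.0], [[0, 0, 5], 0, 6.0], [[0, 0, 3], 0, 6.0], [[0, 0, 1.1], 0, 6.0], [[0, 0, 0], 0, 6.0], [[0, 0, 0], 0, 2.0], [[0, 0, 0], 0, 2.0], [[0, 0, 0], 0, 2.0], [[0, 0, 0], 0, 2.0], [[0, 0, 0], 0, 2.0], [[0, 0, 0], 0, 2.0]], newtons=20)

```text
time_s: 5.65
tcp_pos: [0.441, 0.1803, 0.0359]
eef_rot: [180.0, 0.0, 167.0]
contact_force: [-0.9, -0.7, 6.5]
gripper_width: 0.0276
gripper_force: 20.0
```

Request:
jog_arm(moves=[[[0, 0, -1], 0, 2.0], [[0, 0, -4], 0, 2.0], [[0, 0, -5], 0, 2.0], [[0, 0, -5], 0, 2.0], [[0, 0, -5], 0, 2.0], [[0, 0, -5], 0, 2.0], [[0, 0, -1.5], 0, 2.0], [[0, 0, 0], 0, 2.0], [[0, 0, 0], 0, 2.0]])

```text
time_s: 6.78
tcp_pos: [0.4399, 0.1797, 0.2989]
eef_rot: [-179.9, -0.1, 167.0]
contact_force: [-0.9, -1.1, -1.1]
gripper_width: 0.0275
gripper_force: 20.0
```

```bash
python3 - <<'E'
from h import *
s=st(); p=capture('scene'); q=capture('top')
cv2.imwrite('pics/c.png',np.hstack([cv2.resize(p['pixels'][130:280,190:340],(600,600),interpolation=2)[:, :400],cv2.resize(q['pixels'][85:235,190:290],(400,600),interpolation=2)]))
for n,c in (('s',p),('t',q)):
    for r in regions_of(c,'flask_mouth')[:2]:
        ys,xs=np.nonzero(r['pixels']); print(n,r['confidence'],xs.min(),xs.max(),ys.min(),ys.max())
    print(n,proj(c,[.6227,.1073,.206]).round(1))
E
```

```text
6.78 [0.4399 0.1797 0.2989] [-1.799e+02 -1.000e-01  1.670e+02] F [-0.9 -1.1 -1.1] w 0.0275 20.0
s 0.57 251 296 200 256
s [270.8 202.9]
t 0.68 241 284 101 151
t [262.  123.3]
```

View pics/c.png

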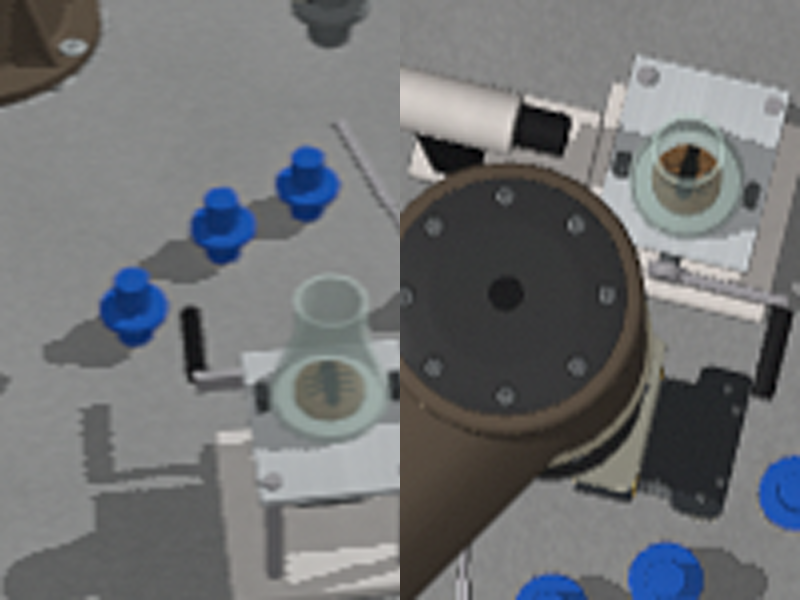

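The stopper hangs in the gripper (top of the left crop). The flask rim is centred at crop (331,301) → scene px (272.4,204.9), and at crop (688,157) → top px (261.6,123.9).

```bash
python3 - <<'E'
from h import *
p=capture('scene'); q=capture('top')
A=at_z(p,(272.4,204.9),.206); B=at_z(q,(261.6,123.9),.206); print(A,B)
# stage tracking: pin ends
for c in [(778,310),(766,393)]: print('pin',at_z(q,((c[0]-400)/4+189.6,c[1]/4+84.6),.075).round(4))
for c in [(191,310),(200,372)]: print('pin scene',at_z(p,(c[0]/4+189.6,c[1]/4+129.6),.078).round(4))
F=(A+B)/2; th=np.radians(-13); ex=np.array([np.cos(th),np.sin(th),0]); ey=np.array([-np.sin(th),np.cos(th),0])
print('F',F,'grip pred',F-.1*ex-.085*ey)
s=get_state(); t=F.copy(); t[2]=s['tcp_pos'][2]; print(to(t,s))
E
```

```text
[0.63072298 0.10844513 0.206     ] [0.62124372 0.10828716 0.206     ]
pin [0.5454 0.0432 0.075 ]
pin [0.4871 0.0515 0.075 ]
pin scene [0.4878 0.0559 0.078 ]
pin scene [0.5476 0.0432 0.078 ]
F [0.62598335 0.10836614 0.206     ] grip pred [0.5094255  0.04803979 0.206     ]
[-1.967e+01 -2.820e+00 -1.000e-02]
```

Request:
jog_arm(moves=[[[-4, -0.5, 0], 0, 2.0], [[-4, -0.6, 0], 0, 2.0], [[-4, -0.6, 0], 0, 2.0], [[-4, -0.6, 0], 0, 2.0], [[-3, -0.5, 1.5], 0, 2.0], [[-0.7, 0, 2.5], 0, 2.0], [[0, 0, 1.0], 0, 2.0], [[0, 0, 0], 0, 2.0], [[0, 0, 0], 0, 2.0]])

```text
time_s: 8.2
tcp_pos: [0.6266, 0.1091, 0.2519]
eef_rot: [180.0, 0.1, 167.1]
contact_force: [0.1, 0.1, -0.2]
gripper_width: 0.0273
gripper_force: 20.0
```

```bash
python3 - <<'E'
from h import *
s=st(); p=capture('scene'); q=capture('wrist')
cv2.imwrite('pics/d.png',np.hstack([cv2.resize(p['pixels'][165:245,225:305],(560,560),interpolation=2)[:, 80:480],cv2.resize(q['pixels'][190:384,200:320],(400,560),interpolation=2)]))
print('foot',proj(p,s['tcp_pos']-[0,0,.0355]),'rim',proj(p,[.626,.1084,.206]))
E
```

```text
8.2 [0.6266 0.1091 0.2519] [1.800e+02 1.000e-01 1.671e+02] F [ 0.1  0.1 -0.2] w 0.0273 20.0
foot [272.08484168 200.84893181] rim [271.71526809 203.653715  ]
```

View pics/d.png

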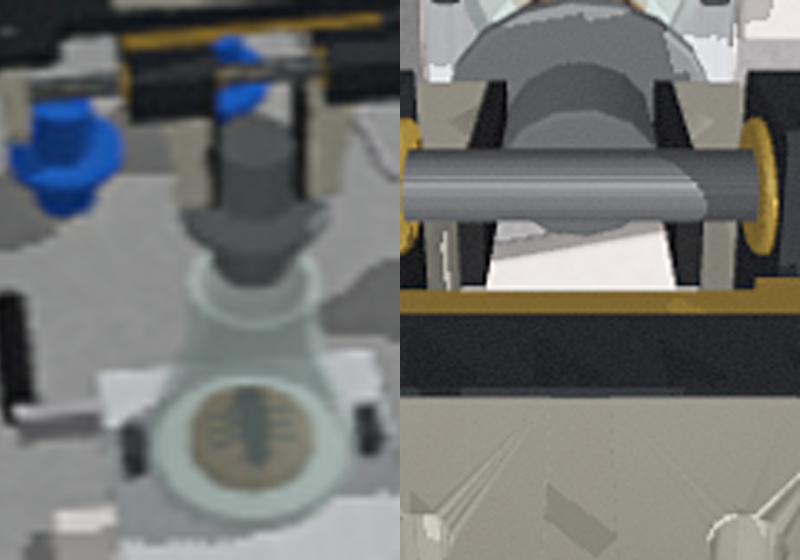

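The stopper sits over the neck in the picture: foot at about (255,257) and rim centre at about (254,282), so it should go about 2 mm further towards the camera. I'll descend with a small correction and watch the forces.

Request:
jog_arm(moves=[[[-0.15, 0, 0], 0, 2.0], [[0, 0, 0.6], 0, 2.0], [[0, 0, 0.6], 0, 2.0], [[0, 0, 0.5], 0, 2.0], [[0, 0, 0.3], 0, 2.0], [[0, 0, 0], 0, 2.0]])

```text
time_s: 9.05
tcp_pos: [0.6278, 0.1082, 0.2302]
eef_rot: [-180.0, -0.0, 167.0]
contact_force: [0.4, -0.6, 0.2]
gripper_width: 0.0276
gripper_force: 20.0
```

Request:
jog_arm(moves=[[[0, 0, 0.4], 0, 2.0], [[0, 0, 0.4], 0, 2.0], [[0, 0, 0.2], 0, 2.0], [[0, 0, 0], 0, 2.0], [[0, 0, 0], 0, 2.0]])

```text
time_s: 9.68
tcp_pos: [0.628, 0.1083, 0.2207]
eef_rot: [180.0, 0.0, 167.0]
contact_force: [-0.5, 0.9, -1.1]
gripper_width: 0.0275
gripper_force: 20.0
```

Request:
jog_arm(moves=[[[0, 0, 0.2], 0, 2.0], [[0, 0, 0.1], 0, 2.0], [[0, 0, 0.1], 0, 2.0], [[0, 0, 0], 0, 2.0]])

```text
time_s: 10.18
tcp_pos: [0.6282, 0.1082, 0.2178]
eef_rot: [180.0, 0.1, 167.1]
contact_force: [-1.9, 0.2, 6.2]
gripper_width: 0.0273
gripper_force: 20.0
```

Request:
jog_arm(moves=[[[0, 0, 0.1], 0, 2.0], [[0, 0, 0], 0, 2.0], [[0, 0, 0], 0, 2.0]])

```text
time_s: 10.55
tcp_pos: [0.6284, 0.1082, 0.2176]
eef_rot: [180.0, 0.1, 167.1]
contact_force: [-3.2, -0.1, 9.6]
gripper_width: 0.0274
gripper_force: 20.0
```

Request:
jog_arm(moves=[[[0, 0, -0.1], 0, 3.2], [[0, 0, 0], 0, 4.0], [[0, 0, 0], 0, 5.0], [[0, 0, 0], 0, 6.0], [[0, 0, 0], 0, 6.0], [[0, 0, -2], 0, 6.0], [[0, 0, -4], 0, 6.0], [[0, 0, -4], 0, 6.0], [[3, 0, 0], 0, 5.0], [[5, 0, 0], 0, 5.0], [[5, 0, 0], 0, 5.0], [[0, 0, 0], 0, 5.0]])

```text
time_s: 12.05
tcp_pos: [0.4989, 0.1378, 0.3178]
eef_rot: [179.9, 0.1, 167.2]
contact_force: [1.1, 0.4, 1.3]
gripper_width: 0.0502
gripper_force: 0.0
```

```bash
python3 - <<'E'
from h import *
s=st(); p=capture('scene'); q=capture('wrist')
cv2.imwrite('pics/e.png',np.hstack([cv2.resize(p['pixels'][155:255,215:295],(480,600),interpolation=2)[:, :],cv2.resize(q['pixels'][184:384,200:300],(300,600),interpolation=2)]))
for n,c in (('s',p),('w',q)):
    for r in regions_of(c,'lever_grip')[:2]: print(n,r['confidence'],r['pixel'],at_z(c,r['pixel'],.075,s).round(4))
F=np.array([.628,.108,0]); th=np.radians(-13); ex=np.array([np.cos(th),np.sin(th),0]); ey=np.array([-np.sin(th),np.cos(th),0])
g=F-.1*ex-.085*ey; print(g, proj(p,g+[0,0,.075]), [proj(p,g+[0,0,.075]+k*ex).round(1) for k in (-.027,.038)])
E
```

```text
12.05 [0.4989 0.1378 0.3178] [1.799e+02 1.000e-01 1.672e+02] F [1.1 0.4 1.3] w 0.0502 0.0
w 0.81 [214.9, 206.5] [0.5499 0.0653 0.075 ]
[0.51144215 0.04767365 0.        ] [237.18891589 214.10298944] [array([236.4, 207.4]), array([238.3, 223.9])]
```

View pics/e.png

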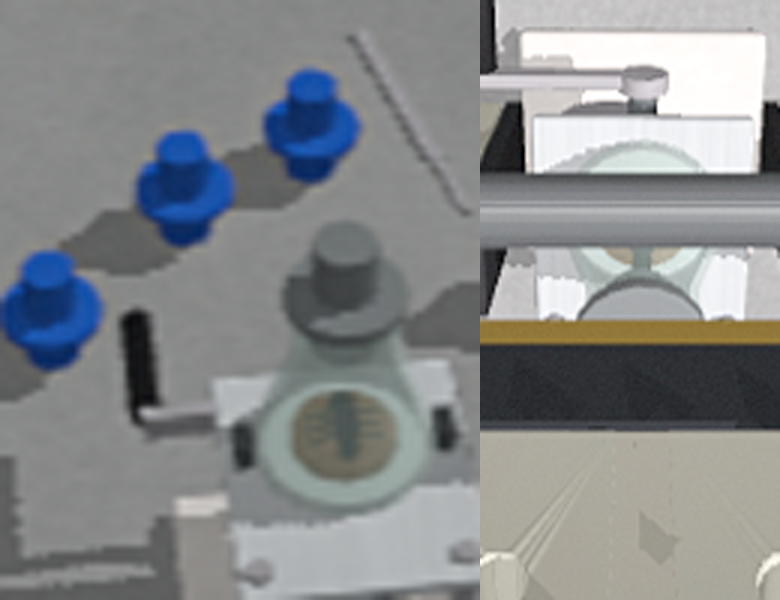

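The larger stopper is fully seated, with its flange on the rim at (345,300). The pin ends at scene px (237.6,207.5) and (239.4,223.6) agree with the prediction to within about 1 px.

```bash
python3 - <<'E'
from h import *
s=st(); print(to([.5075,.0505,.0565]))
E
```

```text
12.25 [0.5018 0.1375 0.3165] [-180.    0.  167.] F [ 1.3 -0.4  0.1] w 0.05 0.0
[-2.51 -8.35 26.  ]
```

Request:
jog_arm(moves=[[[-1.2, -4.2, 0], 0, 5.0], [[-1.2, -4.2, 0], 0, 5.0], [[0, 0, 5], 0, 5.0], [[0, 0, 6], 0, 5.0], [[0, 0, 6], 0, 5.0], [[0, 0, 4], 0, 5.0], [[0, 0, 0], 0, 5.0]])

```text
time_s: 13.12
tcp_pos: [0.5042, 0.0489, 0.1034]
eef_rot: [-179.7, -0.3, 167.0]
contact_force: [0.6, -0.3, 1.0]
gripper_width: 0.0501
gripper_force: 0.0
```

```bash
python3 - <<'E'
from h import *
s=st(); q=capture('wrist'); p=capture('scene')
cv2.imwrite('pics/f.png',np.hstack([cv2.resize(p['pixels'][170:240,210:260],(400,560),interpolation=2),cv2.resize(q['pixels'][100:380,156:356],(400,560),interpolation=2)]))
print(to([.5075,.0505,.0565]))
for k in (0,-.005): print(proj(q,[.5115-.0,.0505,.075],s))
E
```

```text
13.12 [0.5042 0.0489 0.1034] [-179.7   -0.3  167. ] F [ 0.6 -0.3  1. ] w 0.0501 0.0
[-0.05  0.05  5.07]
[255.87241267 224.88582253]
[255.87241267 224.88582253]
```

View pics/f.png

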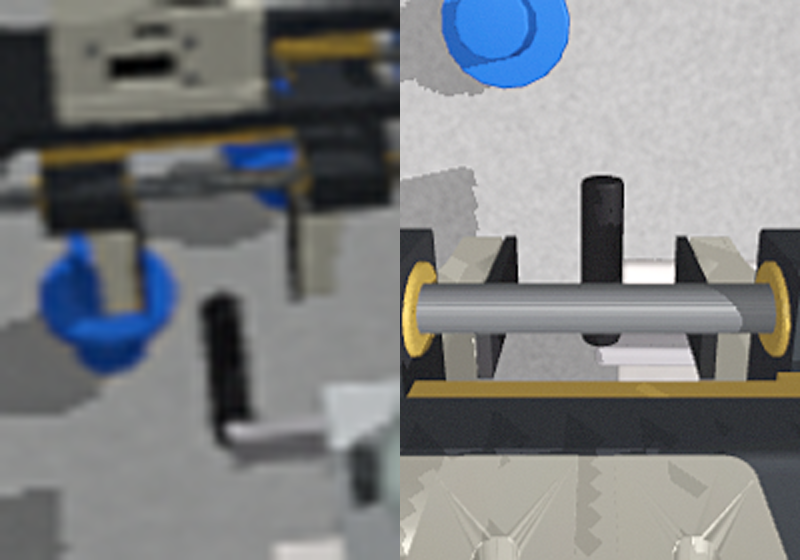

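The pin stands between the open fingers in the wrist view: free end at (603,178), grip middle at about (603,250), as predicted.

Request:
jog_arm(moves=[[[0, 0, 2], 0, 5.0], [[0, 0, 2], 0, 5.0], [[0, 0, 0.7], 0, 5.0], [[0, 0, 0], 0, 5.0], [[0, 0, 0], 0, 1.0], [[0, 0, 0], 0, 1.0], [[0, 0, 0], 0, 1.0], [[0, 0, 0], 0, 1.0], [[0, 0, 0], 0, 1.0], [[0, 0, 0], 0, 1.0]], newtons=30)

```text
time_s: 14.48
tcp_pos: [0.5059, 0.0505, 0.0596]
eef_rot: [180.0, 0.0, 167.0]
contact_force: [-0.9, 2.2, 1.0]
gripper_width: 0.0149
gripper_force: 30.0
```

Request:
jog_arm(moves=[[[0, 0.07, -1.11], 0, 1.0], [[0, 0.22, -1.09], 0, 1.0], [[0, 0.36, -1.05], 0, 1.0], [[0, 0.49, -1.0], 0, 1.0], [[0, 0.62, -0.92], 0, 1.0], [[0, 0.73, -0.84], 0, 1.0], [[0, 0, 0], 0, 1.0]])

```text
time_s: 15.35
tcp_pos: [0.5106, 0.0716, 0.1215]
eef_rot: [-179.7, -0.0, 167.1]
contact_force: [2.7, -15.3, 5.4]
gripper_width: 0.015
gripper_force: 30.0
```

```bash
python3 - <<'E'
from h import *
s=st(); p=capture('scene')
cv2.imwrite('pics/g.png',cv2.resize(p['pixels'][155:255,205:305],(600,600),interpolation=2))
F=np.array([.628,.108,0]); th=np.radians(-13); ex=np.array([np.cos(th),np.sin(th),0]); ey=np.array([-np.sin(th),np.cos(th),0])
ax=F-.1*ex+[0,0,.075]
for d in (36,40,44,48):
    t=np.radians(d); g=ax+.085*(-np.cos(t)*ey+np.sin(t)*np.array([0,0,1]))
    print(d,g.round(4),[((proj(p,g+k*ex)-[205,155])*6).round(0) for k in (-.027,.038)])
E
```

```text
15.35 [0.5106 0.0716 0.1215] [-179.7   -0.   167.1] F [  2.7 -15.3   5.4] w 0.015 30.0
36 [0.5151 0.0635 0.125 ] [array([218., 238.]), array([231., 337.])]
40 [0.5159 0.0671 0.1296] [array([225., 230.]), array([239., 329.])]
44 [0.5168 0.0709 0.134 ] [array([234., 223.]), array([247., 321.])]
48 [0.5178 0.0751 0.1382] [array([242., 216.]), array([256., 314.])]
```

View pics/g.png

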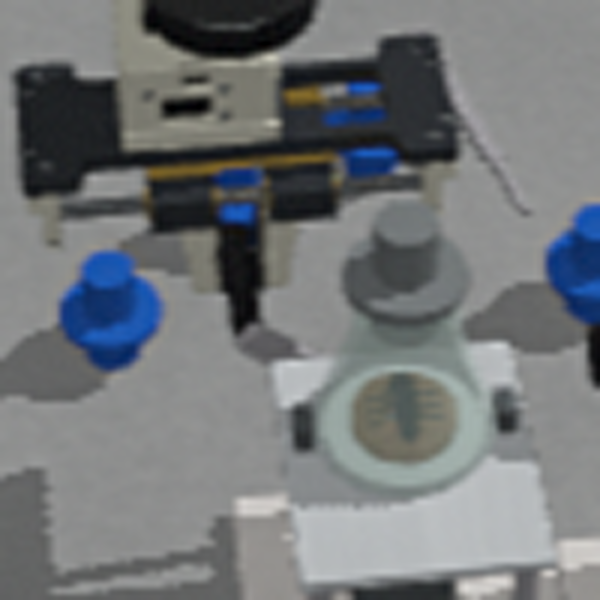

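The pin's +x end is at (247,333), so the lever is at about 43–44° and still between the pads, slightly low in them. I'll carry on pushing more sideways and rising less.

Request:
jog_arm(moves=[[[0, 0.55, -0.5], 0, 1.0], [[0, 0.94, -0.5], 0, 1.0], [[0, 1.0, -0.4], 0, 1.0], [[0, 1.05, -0.3], 0, 1.0], [[0, 0, 0], 0, 1.0]], newtons=25)

```text
time_s: 16.02
tcp_pos: [0.5189, 0.1053, 0.1418]
eef_rot: [-179.7, 0.1, 167.1]
contact_force: [-12.0, -16.8, 35.9]
gripper_width: 0.0152
gripper_force: 25.0
```

Request:
jog_arm(moves=[[[0, 0.7, -0.4], 0, 1.0], [[0, 0.8, -0.25], 0, 1.0], [[0, 0.6, -0.1], 0, 1.0], [[0, 0.3, 0], 0, 1.0], [[0, 0, 0], 0, 1.0], [[0, 0, 0], 0, 1.0]])

```text
time_s: 16.77
tcp_pos: [0.5249, 0.1309, 0.1464]
eef_rot: [-179.9, 0.1, 167.1]
contact_force: [0.0, -6.6, 7.1]
gripper_width: 0.0152
gripper_force: 25.0
```

```bash
python3 - <<'E'
from h import *
s=st(); print(to([.525,.1327,.147],s)); p=capture('scene'); q=capture('top')
cv2.imwrite('pics/i.png',cv2.resize(p['pixels'][155:255,205:305],(600,600),interpolation=2))
F=np.array([.628,.108,0]); th=np.radians(-13); ex=np.array([np.cos(th),np.sin(th),0]); ey=np.array([-np.sin(th),np.cos(th),0])
ax=F-.1*ex+[0,0,.075]
for d in (80,85,90,95):
    t=np.radians(d); g=ax+.085*(-np.cos(t)*ey+np.sin(t)*np.array([0,0,1]))
    print(d,g.round(4),[((proj(p,g+k*ex)-[205,155])*6).round(0) for k in (-.027,.038)],'hub',((proj(p,ax+.038*ex)-[205,155])*6).round(0))
E
```

```text
16.77 [0.5249 0.1309 0.1464] [-1.799e+02  1.000e-01  1.671e+02] F [ 0.  -6.6  7.1] w 0.0152 25.0
[ 0.03  0.18 -0.06]
80 [0.5272 0.1161 0.1587] [array([331., 176.]), array([348., 274.])] hub [380. 396.]
85 [0.5289 0.1233 0.1597] [array([346., 173.]), array([365., 271.])] hub [380. 396.]
90 [0.5306 0.1305 0.16  ] [array([362., 171.]), array([381., 269.])] hub [380. 396.]
95 [0.5322 0.1377 0.1597] [array([378., 170.]), array([397., 268.])] hub [380. 396.]
```

View pics/i.png

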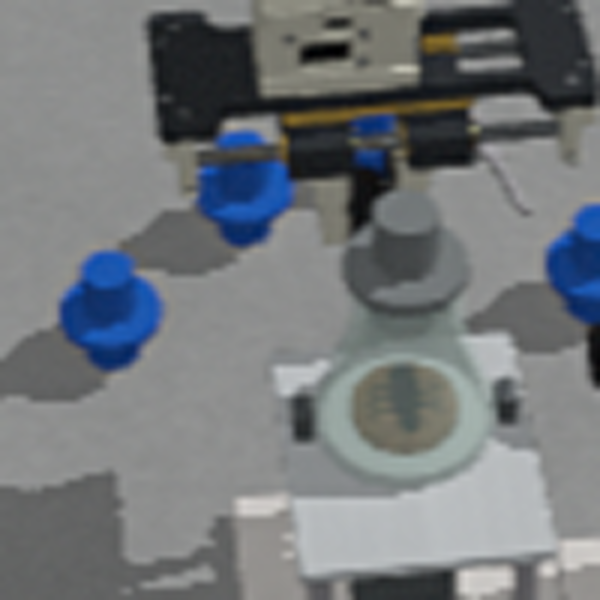

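Request:
jog_arm(moves=[[[0, 0.1, 0], 0, 1.0], [[0, 0, 0], 0, 1.0], [[0, 0, 0], 0, 1.0], [[0, 0, 0], 0, 1.0], [[0, 0, 0], 0, 1.0]])

```text
time_s: 17.5
tcp_pos: [0.5251, 0.1318, 0.1464]
eef_rot: [-179.9, 0.1, 167.1]
contact_force: [1.3, -6.3, 6.9]
gripper_width: 0.0155
gripper_force: 25.0
```

```bash
python3 - <<'E'
from h import *
P=[]
for i in range(5):
    s=get_state(); P.append(np.r_[s['tcp_pos'],s['contact_force']]); q=capture('wrist')
print(np.mean(P,0).round(4)); p=capture('scene')
cv2.imwrite('pics/j.png',np.hstack([cv2.resize(p['pixels'][170:220,245:285],(400,500),interpolation=2),cv2.resize(q['pixels'][140:340,176:336],(400,500),interpolation=2)]))
E
```

```text
[ 0.5251  0.1317  0.1464  1.0352 -6.773   7.3224]
```

View pics/j.png

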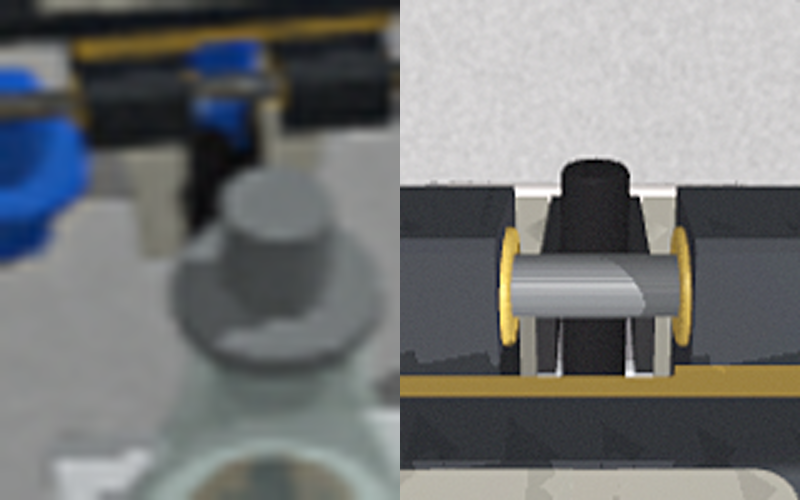

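The pin is held firmly between the pads at (597,270). The tool is within 1 mm of the flask's axis plane, so the lever stands straight up, and the stopper is still home.

```bash
python3 -c "
from h import *
print(close_job())"
```

```text
the job is handed in; nothing more can be done
None
```

I set the larger grey stopper home in the flask and let go, then raised the cam lever to straight up (measured 90° give or take about 1.5°). I handed the job in with the fingers still holding the lever, at about 18 s of the 54 s allowed; no verdict came back.

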